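# Weigh the stirrup record weight on the spring hook scale

## Robot

A 6-joint arm with a two-finger parallel gripper is mounted at the origin on the work surface. World frame = base frame: x ahead of the robot, y to its left, z up, the work surface at z = 0. Lengths are in m, angles in rad, forces in N, time in s.
With the tool pointing down it reaches from about 0.35 to 0.975 m from the base axis. Payload 4.9 kg.
Tool frame: the origin (TCP) lies midway between the tips of the shut fingers; the grasp point (between the pads) lies 19 mm behind it; z points along the fingers, y is the direction in which the jaws open and shut (so a half turn about z gives the same grasp; the last joint's range is limited). The gripper opens to 85 mm and grips with 20 to 120 N. Pads are 22 mm wide; open, the fingers measure 114 mm over their backs; the gripper's body (76 mm by 85 mm) begins 54 mm behind the grasp point. The pads swing forward as they close: fully open they stand 13 mm farther back than shut.
Start: joints at [1.053, 0.053, 1.613, -0, 1.476, -0.119], TCP at [0.243, 0.576, 0.231] pointing down, gripper open.
Joint ranges: [-3.01, 3.01], [-1.01, 2.22], [0.06, 2.58], [-1.02, 4.17], [0.09, 2.62], [-3.14, 3.14]. Speed limits (rad/s): [2.57, 2.57, 3.14, 3.14, 3.14, 3.14].

## Interface

Orientations are given as a unit quaternion [w, x, y, z].
In Python, from plant import manip, cams gives the robot as it stands.
- The arm moves only by the tool jog_arm, never from a script. Its argument "targets" is a list of rows, each a list of 4 numbers: the shift along the tool's x, y, z in m, then the turn about the tool's z in degrees. A call has 1 to 5 rows; each row is the pose to reach, as a shift and turn from the pose commanded when the call began, along the tool's axes at that moment; what a row does not reach only later rows make up. A row lasts 1/12 s, in which the tool goes at most 41.7 mm and 7.16 degrees, less where a joint would pass 70% of its speed; a pose out of reach is approached as far as the arm can. A call with a gripper value outside its range is refused whole. "fingers" is the opening, from 0 (shut) to 1 (fully open), set as the call begins (left out, the last holds). The fingers move at their own pace and stop on an object; the grip force is fixed at half the most. Time passes only in rows, so rows that repeat a pose let the fingers close. It gives the time, the measured TCP pose, the force and the opening at its end, in the units of the state.
- manip.state(): the state, without advancing time (a new reading comes with each control period).
- cams.grab_frame(name): name is "side" or "top" or "wrist"; returns the picture (420x560x3 uint8, red, green, blue); there is no depth.
- cams.get_calibration(name): a dict with "camera_matrix" (3x3 intrinsics, pixels), "cam_to_world" (4x4, takes a point from camera to world coordinates). Camera axes: x right, y up, looking along -z (the intrinsics and any distortion apply to the point x, -y, -z); pixel columns grow to the right and rows downward; lengths in m; the calibration is good to about 2 mm. A picture is of the moment at which its call begins: read the wrist's pose just before it. get_calibration takes no time and is no camera call; for the wrist camera it gives the pose at the moment of the call.
- manip.job_done(): hands the job in, once; it reports no verdict.
The state is a dict: "time": time; "joint_pos": joint angles; "joint_vel": joint speeds; "joint_efforts": joint torques, N m; "tool_pos": TCP position; "tool_rot": TCP orientation; "contact_force": force on the tool from outside, world axes, zero at the start; "ft_torque": the same for the moment, N m; "gripper_width": opening from 0.0 (shut) to 1.0 (fully open).
Only numpy, scipy, OpenCV 4.12 (cv2) and the standard library are available. Lean on these libraries where they do the work, as an engineer would, in place of code of your own. Each camera call takes 0.05 s, during which the arm holds its last target. There are 200 camera calls.

## Task

Check-weigh the record weight that has a stirrup yoke: take it from the round cork mat, hang it by its yoke on the hook of the spring scale without jerking the hook down to its bottom stop, let go and leave it hanging untouched until it has been still for well over a second. Then lift it off the hook and set it down gently, upright and flat, inside the square rimmed tray, and let go, with the empty hook sprung back up. Leave everything else on the table where it is.

Things in the scene. Friction and masses are not known exactly. Their poses are not given: they have to be found in the camera images.
- weight: Loose record weight, 0.32 to 0.5 kg, 158 mm tall: steel puck 68 mm across, 30 mm high, with a stirrup yoke of 8 mm round bar and an upright wooden tab on the yoke's peak. Origin: centre of the underside, z up. The yoke lies in the y-z plane, legs at y = +-28 mm up to z = 85 mm, then sloping to the peak; its opening (48 wide, z = 30 to 102.5 mm) is open along x. Same either way round. Starts on the cork mat.
- weight_tab (a point): Centre of the wooden grip tab, 133 mm above the puck's underside. The tab is 34 mm along x, 16 mm along y and 50 mm high (25 mm up and down from here). Gripped across y, the fingers stay clear of the hook. Axes as weight.
- weight_eye (a point): Underside of the yoke's peak, 102.5 mm above the puck's underside, on its axis: the point that rests on the hook. Axes as weight.
- hook_seat (a point): Top of the scale's hook where the yoke should rest, 195 mm above the table when empty; moves with the hook. The hook is a 10 mm steel bar along this point's x axis, its free tip towards -x, 42 mm from here; z up. From 25 mm on, towards the tip, it turns up into a lip 18 mm higher than here. The yoke goes over the tip along +x, its opening across the bar, its peak above the lip, and is then lowered.
- hook (a joint): How far the hook is pulled down, m: 0 empty (up), 0.06 at its bottom stop. Spring of 120 N/m (8.3 mm per newton: the weight sinks it 26 to 41 mm), lightly damped: it bobs at about 2.5 Hz, and the bobbing shrinks to a third in half a second. Suddenly letting the full weight go on it can jolt it to the stop.
- scale: Fixed scale: grey base plate 150 x 160 x 18 mm (x = -45 to 105 mm) with an aluminium housing (x = 20 to 70 mm, 70 mm wide, top at 268 mm), the hook coming out of its front and ending at x = -157 mm. Origin: on the table under the hook's root; -x is the way the hook points, z up.
- mat: Round cork mat, fixed, 120 mm across, 6 mm thick, where the weight starts. Origin: centre of its underside.
- tray: Square dark wooden tray, fixed, 130 x 130 mm outside, 118 x 118 mm inside, rim 18 mm above the table, 6 mm walls and floor. Origin: centre of its underside; z up, x and y along its sides.
- tray_in (a point): Centre of the tray's inner floor. Axes as tray.
- brush: Bystander: walnut dust brush 160 x 45 x 33 mm. Origin: centre of its underside.
- vial: Bystander: blue glass vial with a cork, 36 mm across, 94 mm tall. Origin: centre of its underside.
- fork: Bystander: steel tuning fork gauge lying flat, 170 mm long, 8 mm thick. Origin: underside, where the prongs meet.
- single: Bystander: yellow seven-inch single lying flat, 175 mm across. Origin: centre of its underside.
- puck: Bystander: plain steel puck without a yoke, 74 mm across, 30 mm high. Origin: centre of its underside.
- bottle: Bystander: white bottle, 56 mm across, 150 mm tall. Origin: centre of its underside.
Mind the look-alikes: they are no part of the job. What is shaped like the weight but yellow is not meant. Of the things that look like the tray, take the one that is farthest from the robot's base at the start.

How it is judged:
On the way, in this order (a step that is already met when the one before it is completed fails the run):
1. the weight hangs on the scale's hook by its yoke, untouched by the robot and still, for one second (distance between weight_eye and hook_seat below 0.03 m and value of joint hook above 0.018 m and velocity of joint hook between -0.015 and 0.015 m/s and linear speed of weight below 0.03 m/s and contact force between weight and the arm below 0.05 N and contact force between weight and the fingers below 0.05 N), for 1 s.
2. the weight is lifted clear of the hook and the hook is up again (distance between weight_eye and hook_seat above 0.06 m and value of joint hook below 0.006 m), for 0.1 s.
At the end, for the whole second after the job is handed in: The weight stands upright (within 0.06 rad) and at rest on the tray's floor, inside its rim (within 30 mm of the centre along each side, underside within 4 mm of the floor), released, and the empty hook is up (pulled down less than 6 mm) (x of weight in the frame of tray_in between -0.03 and 0.03 m and y of weight in the frame of tray_in between -0.03 and 0.03 m and z of weight in the frame of tray_in below 0.004 m and angle between weight's own z axis and vertical below 0.06 rad and linear speed of weight below 0.02 m/s and value of joint hook below 0.006 m); the robot touches nothing.
It fails at once if the hook is jerked down to its bottom stop (past 56 mm) (value of joint hook above 0.056 m).
It fails at once if the weight is dropped (falls freely by more than about 25 mm) (linear speed of weight above 0.7 m/s and contact force between weight and the fingers below 0.05 N).
It fails at once if a bystander is shifted by more than 25 mm (distance of any of brush, vial, fork, single, puck, bottle from where it was at the start of the episode above 0.025 m).
It also fails if it takes over 72 s, if anything falls off the work surface, if the arm or the gripper's body presses on something with over 40 N, if the wrist force passes 120 N, or if a joint passes its speed limit or range.

## Working session

There is one attempt and no reset: what is moved stays moved. The work goes in short steps, Python scripts to look and compute and a tool call to move; the robot and the scene stay as the last step left them, time stands still between calls to the robot, and variables do not carry over. Pictures are saved under pics/ and viewed, about 8 in all and at most 12, crops included, and the job is handed in when it is done.

Besides the shell and the picture viewer there is one more tool, called after "Emit:" as name(argument=value, ...), one argument or row to a line, values as JSON. jog_arm: Moves the arm, as the interface text tells. Its arguments: {"type":"object","properties":{"targets":{"type":"array"},"fingers":{"type":"number"}},"required":["targets"]}

```bash
mkdir -p pics
cat > h.py <<'E'
import numpy as np, cv2
from plant import manip, cams
def save(n,img,crop=None,k=1):
    if crop: x0,y0,x1,y1=crop; img=img[y0:y1,x0:x1]
    img=cv2.resize(img,None,fx=k,fy=k,interpolation=cv2.INTER_CUBIC)
    cv2.imwrite(f'pics/{n}.png',img[:,:,::-1])
def at(c,u,v,z):
    "world point on height z seen at pixel u,v with calibration c"
    K=np.array(c['camera_matrix']);T=np.array(c['cam_to_world'])
    d=np.linalg.solve(K,[u,v,1]);d=T[:3,:3]@[d[0],-d[1],-d[2]]
    o=T[:3,3];return o+d*(z-o[2])/d[2]
def px(c,p):
    K=np.array(c['camera_matrix']);T=np.array(c['cam_to_world'])
    q=T[:3,:3].T@(np.array(p)-T[:3,3]);q=K@[q[0],-q[1],-q[2]];return q[:2]/q[2]
E
python3 - <<'E'
from h import *
np.set_printoptions(precision=3,suppress=True)
for n in('top','side'):
    im=cams.grab_frame(n);np.save(f'{n}.npy',im);save(n+'0',im,None,1.42);c=cams.get_calibration(n);print(n,c)
print(manip.state())
E
```

```text
top {'camera_matrix': array([[504.342,   0.   , 286.924],
       [  0.   , 504.342, 212.498],
       [  0.   ,   0.   ,   1.   ]]), 'cam_to_world': array([[-0.023,  0.988, -0.151,  0.295],
       [-1.   , -0.022,  0.005,  0.007],
       [ 0.001,  0.151,  0.988,  1.425],
       [ 0.   ,  0.   ,  0.   ,  1.   ]])}
side {'camera_matrix': array([[501.652,   0.   , 273.146],
       [  0.   , 501.652, 204.811],
       [  0.   ,   0.   ,   1.   ]]), 'cam_to_world': array([[-0.997,  0.054, -0.056,  0.417],
       [-0.077, -0.751,  0.656,  1.055],
       [-0.007,  0.658,  0.753,  1.334],
       [ 0.   ,  0.   ,  0.   ,  1.   ]])}
{'time': 0.1, 'joint_pos': array([ 1.053,  0.053,  1.614, -0.   ,  1.476, -0.119]), 'joint_vel': array([ 0.   , -0.001, -0.003, -0.001, -0.002,  0.001]), 'joint_efforts': array([ -0.   , -39.49 , -37.136,  -0.   ,   0.004,   0.   ]), 'tool_pos': array([0.242, 0.575, 0.23 ]), 'tool_rot': array([-0.   ,  0.198,  0.98 , -0.001]), 'contact_force': array([-0.308,  0.423, -0.422]), 'ft_torque': array([-0.01 , -0.063,  0.043]), 'gripper_width': 0.9959896988070804}
```

View pics/top0.png

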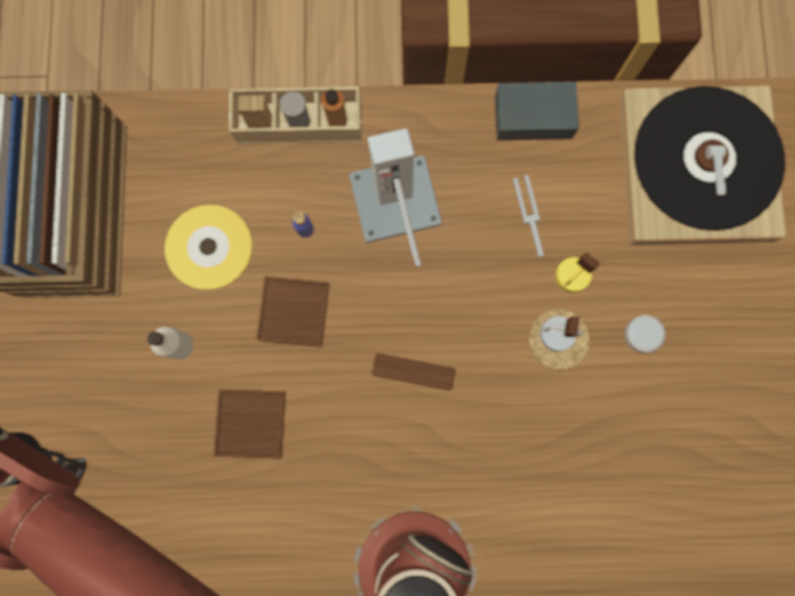

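View pics/side0.png

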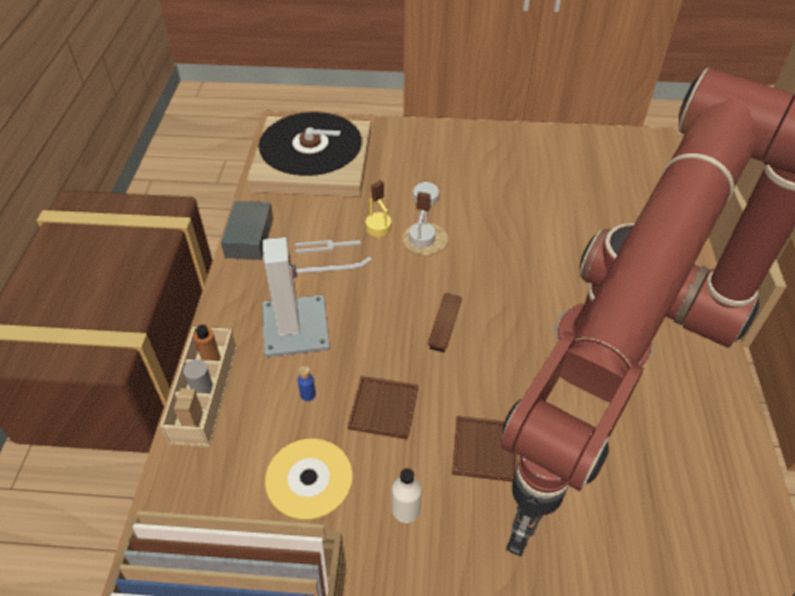

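Run:
```python
from h import *
t=np.load('top.npy');s=np.load('side.npy')
def cr(im,x,y,w=100,h=75,k=4): return cv2.resize(im[y:y+h,x:x+w],None,fx=k,fy=k,interpolation=cv2.INTER_CUBIC)
A=np.vstack([np.hstack([cr(t,350,180),cr(t,235,115)]),np.hstack([cr(s,250,120),cr(s,175,160)])])
save('crops',A)
c=cams.get_calibration('top')
f=lambda u,v,z:at(c,u/1.42,v/1.42,z).round(3)
print('mat',f(559,339,.006),'single',f(208,247,0))
for q in [[(264,278),(329,283),(323,346),(258,340)],[(219,390),(286,392),(282,458),(215,455)]]:
    P=np.array([f(u,v,.018) for u,v in q]);print('tray',P.tolist(),P.mean(0),np.hypot(*P.mean(0)[:2]))
P=np.array([f(u,v,.018) for u,v in [(350,173),(424,157),(440,223),(368,241)]]);print('base',P.tolist(),P.mean(0))
```

```text
mat [ 0.431 -0.299  0.006] single [0.635 0.404 0.   ]
tray [[0.565, 0.286, 0.018], [0.552, 0.156, 0.018], [0.426, 0.169, 0.018], [0.441, 0.297, 0.018]] [0.496 0.227 0.018] 0.5454768556043418
tray [[0.345, 0.372, 0.018], [0.338, 0.241, 0.018], [0.212, 0.248, 0.018], [0.221, 0.377, 0.018]] [0.279  0.3095 0.018 ] 0.41669083263254064
base [[0.779, 0.112, 0.018], [0.81, -0.04, 0.018], [0.67, -0.069, 0.018], [0.636, 0.077, 0.018]] [0.72375 0.02    0.018  ]
```

View pics/crops.png

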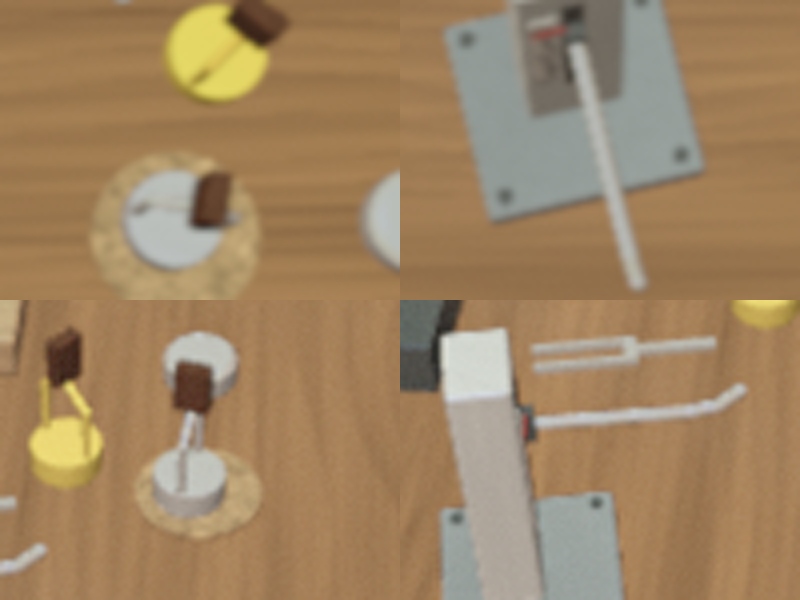

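Run:
```python
from h import *
np.set_printoptions(precision=3,suppress=True)
c=cams.get_calibration('top');cs=cams.get_calibration('side')
W=lambda u,v,z:at(c,u/4+350,v/4+180,z)
H=lambda u,v,z:at(c,(u-400)/4+235,v/4+115,z)
print('puck top disk',W(175,220,.036),'yellow disk',W(217,52,.03))
print('mat edges',W(90,230,.006),W(262,230,.006),W(172,152,.006),)
print('tab top ends',W(207,174,.164),W(231,174,.164),W(224,226,.164),W(200,226,.164))
r,b,t=H(577,45,.19),H(622,225,.192),H(637,287,.208)
print('hook root,bend,tip',r,b,t,np.degrees(np.arctan2(*(r-b)[[1,0]])),np.linalg.norm(r-t))
# side view check
S=lambda u,v,z:at(cs,(u-400)/4+175,(v-300)/4+160,z)
print('side hook root,bend,tip',S(535,423,.19),S(715,405,.192),S(742,388,.208))
S2=lambda u,v,z:at(cs,u/4+250,(v-300)/4+120,z)
print('side puck',S2(190,475,.036),'tab top',S2(198,368,.164))
```

```text
puck top disk [ 0.438 -0.294  0.036] yellow disk [ 0.557 -0.331  0.03 ]
mat edges [ 0.436 -0.24   0.006] [ 0.433 -0.361  0.006] [ 0.49  -0.301  0.006]
tab top ends [ 0.454 -0.288  0.164] [ 0.453 -0.303  0.164] [ 0.421 -0.296  0.164] [ 0.421 -0.281  0.164]
hook root,bend,tip [0.707 0.016 0.19 ] [ 0.588 -0.01   0.192] [ 0.545 -0.018  0.208] 12.288879468635612 0.1658717202108675
side hook root,bend,tip [0.706 0.016 0.19 ] [ 0.569 -0.012  0.192] [ 0.547 -0.016  0.208]
side puck [ 0.44  -0.282  0.036] tab top [ 0.436 -0.285  0.164]
```

Emit:
jog_arm(
  targets=[
    [-0.157,-0.071,-0.099,0],
    [-0.157,-0.071,-0.099,0],
    [-0.157,-0.071,-0.099,0],
    [-0.157,-0.071,-0.099,0],
    [-0.157,-0.071,-0.099,0],
  ],
)

```text
time: 0.52
tool_pos: [0.3612, 0.4478, 0.3318]
tool_rot: [0.001, 0.198, 0.98, 0.0]
contact_force: [-0.1, 1.0, -0.3]
gripper_width: 1.0
```

Emit:
jog_arm(
  targets=[
    [-0.089,-0.163,0.0075,0],
    [-0.089,-0.163,0.0075,0],
    [-0.089,-0.163,0.0075,0],
    [-0.089,-0.163,0.0075,0],
    [-0.089,-0.163,0.0075,0],
  ],
)

```text
time: 0.93
tool_pos: [0.3784, 0.2614, 0.3222]
tool_rot: [0.0, 0.199, 0.98, -0.001]
contact_force: [0.5, -0.1, -0.1]
gripper_width: 1.002
```

Emit:
jog_arm(
  targets=[
    [-0.089,-0.163,0.0075,0],
    [-0.089,-0.163,0.0075,0],
    [-0.089,-0.163,0.0075,0],
    [-0.089,-0.163,0.0075,0],
    [-0.089,-0.163,0.0075,0],
  ],
)

```text
time: 1.35
tool_pos: [0.3969, 0.0766, 0.3146]
tool_rot: [-0.0, 0.2, 0.98, -0.001]
contact_force: [0.3, 0.2, -0.2]
gripper_width: 0.995
```

Emit:
jog_arm(
  targets=[
    [-0.089,-0.163,0.0075,0],
    [-0.089,-0.163,0.0075,0],
    [-0.089,-0.163,0.0075,0],
    [-0.089,-0.163,0.0075,0],
    [-0.089,-0.163,0.0075,0],
  ],
)

```text
time: 1.77
tool_pos: [0.4153, -0.1085, 0.3069]
tool_rot: [-0.001, 0.2, 0.98, -0.001]
contact_force: [-0.0, 0.5, -0.1]
gripper_width: 0.997
```

Emit:
jog_arm(
  targets=[
    [-0.089,-0.163,0.0075,-11],
    [-0.089,-0.163,0.0075,-11],
    [-0.089,-0.163,0.0075,-11],
    [-0.089,-0.163,0.0075,-11],
    [-0.089,-0.163,0.0075,-11],
  ],
)

```text
time: 2.18
tool_pos: [0.434, -0.293, 0.2991]
tool_rot: [-0.001, 0.105, 0.995, -0.0]
contact_force: [-1.2, 0.5, 0.0]
gripper_width: 1.0
```

```bash
cat >> h.py <<'E'
from scipy.spatial.transform import Rotation as Ro
def shift(p,yaw=None):
    "tool shift (mm, deg) to world TCP p, tool-y heading yaw deg"
    s=manip.state();R=Ro.from_quat(np.roll(s['tool_rot'],-1)).as_matrix()
    a=np.degrees(np.arctan2(R[1,1],R[0,1]))
    print('t',s['time'],'tcp',s['tool_pos'].round(4),'ty',a.round(2),'z',R[:,2].round(4),'F',s['contact_force'].round(2),'g',round(s['gripper_width'],3))
    if p is not None: print('shift mm',(1000*R.T@(np.array(p)-s['tool_pos'])).round(1),'turn',None if yaw is None else round(-((yaw-a+90)%180-90),1))
E
python3 - <<'E'
from h import *
import json
shift([.436,-.291,.3],78)
c=cams.get_calibration('wrist');im=cams.grab_frame('wrist');np.save('w1.npy',im)
np.savez('w1c.npz',**c);save('w1',im,None,1.42)
E
```

```text
t 2.1833 tcp [ 0.434  -0.293   0.2991] ty 77.99 z [-0.0014  0.     -1.    ] F [-1.21  0.45  0.05] g 1.0
shift mm [-1.6  2.3 -0.9] turn -0.0
```

View pics/w1.png

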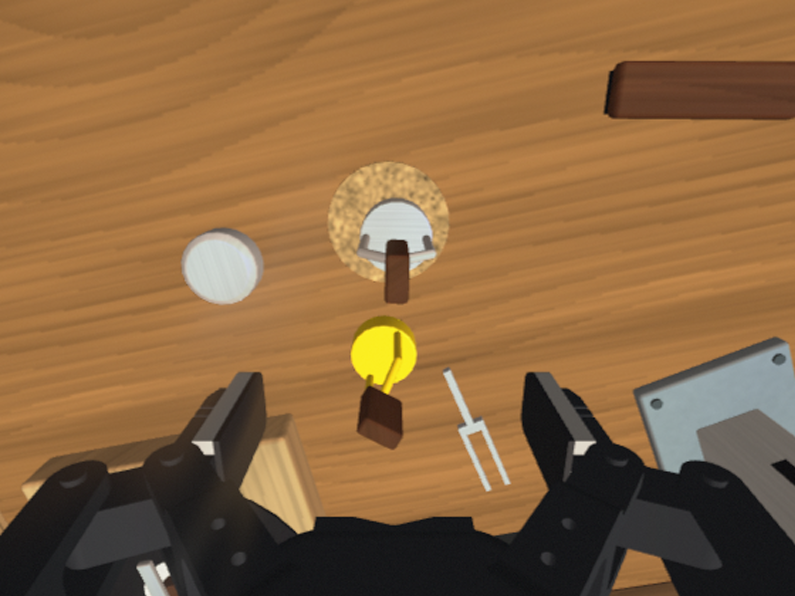

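Run:
```python
from h import *
c=np.load('w1c.npz');im=np.load('w1.npy')
f=lambda u,v,z:at(c,u/1.42,v/1.42,z).round(4)
print('puck',f(396.5,234,.036),'mat',f(388.5,222,.006))
L,R=f(361,248,.088),f(434,250,.088);print('bends',L,R,(L+R)/2,np.degrees(np.arctan2(*(L-R)[[1,0]])))
save('w1c',im,(235,100,325,225),5)
```

```text
puck [ 0.4375 -0.2918  0.036 ] mat [ 0.4304 -0.2981  0.006 ]
bends [ 0.432  -0.3204  0.088 ] [ 0.4459 -0.2629  0.088 ] [ 0.43895 -0.29165  0.088  ] -103.58991391053736
```

View pics/w1c.png

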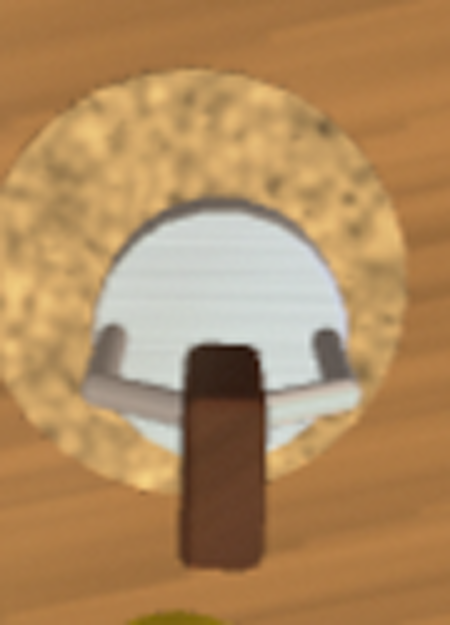

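Emit:
jog_arm(
  targets=[
    [-0.004,0.002,0.04,0],
    [-0.004,0.002,0.08,0],
    [-0.004,0.002,0.12,0],
    [-0.004,0.002,0.155,0],
    [-0.004,0.002,0.173,0],
  ],
)

```text
time: 2.65
tool_pos: [0.4363, -0.2858, 0.1213]
tool_rot: [-0.004, 0.103, 0.995, 0.003]
contact_force: [-1.4, 0.3, -0.2]
gripper_width: 1.005
```

Emit:
jog_arm(
  targets=[
    [0,0,0,0],
    [0,0,0,0],
    [0,0,0,0],
    [0,0,0,0],
    [0,0,0,0],
  ],
  fingers=0,
)

```text
time: 3.07
tool_pos: [0.4402, -0.2894, 0.1298]
tool_rot: [0.002, 0.103, 0.995, -0.001]
contact_force: [-0.1, -0.3, 1.1]
gripper_width: 0.299
```

Emit:
jog_arm(
  targets=[
    [0,0,0,0],
    [0,0,0,0],
    [0,0,0,0],
    [0,0,0,0],
    [0,0,0,0],
  ],
)

```text
time: 3.48
tool_pos: [0.44, -0.2895, 0.1294]
tool_rot: [0.002, 0.103, 0.995, -0.001]
contact_force: [-1.2, -2.0, 6.0]
gripper_width: 0.179
```

Run:
```python
from h import *
shift([.438,-.292,.126],78)
```

```text
t 3.4833 tcp [ 0.44   -0.2895  0.1294] ty 78.14 z [ 0.0027 -0.0028 -1.    ] F [-1.16 -2.02  5.99] g 0.179
shift mm [ 1.5 -2.8  3.4] turn 0.1
```

Emit:
jog_arm(
  targets=[
    [0,0,-0.015,0],
    [0,0,-0.04,0],
    [0,0,-0.075,0],
    [0,0,-0.105,0],
    [0,0,-0.127,0],
  ],
)

```text
time: 3.9
tool_pos: [0.4388, -0.288, 0.2555]
tool_rot: [-0.0, 0.103, 0.995, 0.0]
contact_force: [1.3, -0.1, -4.1]
gripper_width: 0.176
```

Emit:
jog_arm(
  targets=[
    [0,0.015,0,0],
    [0,0.04,0,0],
    [0,0.07,0,0],
    [-0.001,0.1,0,0],
    [-0.002,0.134,0,0],
  ],
)

```text
time: 4.32
tool_pos: [0.4674, -0.1562, 0.2521]
tool_rot: [-0.002, 0.104, 0.995, 0.001]
contact_force: [-0.3, 0.4, -5.1]
gripper_width: 0.182
```

Emit:
jog_arm(
  targets=[
    [0,0.035,0,-5],
    [0,0.07,0,-10],
    [0,0.1,0,-15],
    [-0.002,0.125,0,-20],
    [-0.002,0.135,0,-24],
  ],
)

```text
time: 4.73
tool_pos: [0.4973, -0.0224, 0.2521]
tool_rot: [-0.002, -0.11, 0.994, 0.002]
contact_force: [-0.2, -0.2, -5.4]
gripper_width: 0.181
```

Run:
```python
from h import *
for i in range(6): cams.grab_frame('top')
shift([.499,-.027,.256],102.3)
c=cams.get_calibration('wrist');w=cams.grab_frame('wrist');np.savez('w2c.npz',**c)
s=cams.grab_frame('side');t=cams.grab_frame('top');np.savez('im2.npz',w=w,s=s,t=t)
cs=cams.get_calibration('side');ct=cams.get_calibration('top')
p=px(cs,[.52,-.02,.2]).astype(int);q=px(ct,[.52,-.02,.2]).astype(int);print(p,q)
k=lambda im,x,y:cv2.resize(im[y-37:y+38,x-50:x+50],None,fx=4,fy=4,interpolation=cv2.INTER_CUBIC)
print('origins side',p-[50,37],'top',q-[50,37])
A=np.hstack([k(s,*p),k(t,*q)]);B=cv2.resize(w,(400,300),interpolation=cv2.INTER_AREA)
save('p2',np.vstack([A,np.hstack([B,cv2.resize(w[100:325,130:430],(400,300))])]))
```

```text
t 5.0333 tcp [ 0.4976 -0.0267  0.2534] ty 102.03 z [-0.0017 -0.     -1.    ] F [-0.84 -0.19 -4.12] g 0.177
shift mm [-1.3 -0.6 -2.6] turn -0.3
[269 183] [295 197]
origins side [219 146] top [245 160]
```

View pics/p2.png

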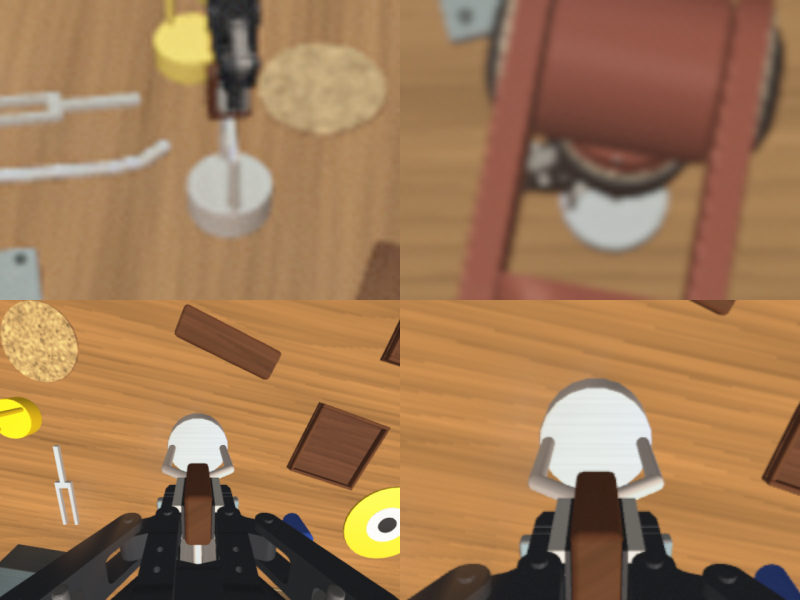

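Run:
```python
from h import *
cs=cams.get_calibration('side');ct=cams.get_calibration('top');w=np.load('w2c.npz')
print('side puck',at(cs,219+57.5,146+46.75,.16),'top puck',at(ct,245+(613-400)/4,160+200/4,.16),'wrist puck',at(w,130+(596-400)*.75,100+(434-300)*.75,.16))
print('lip tip',at(cs,219+165/4,146+147/4,.208))
for z in (.1575,.16,.165): print(z,at(w,130+(596-400)*.75,100+(434-300)*.75,z)[:2],at(cs,219+57.5,146+46.75,z)[:2])
```

```text
side puck [ 0.49792447 -0.01835437  0.16      ] top puck [ 0.49477666 -0.02774804  0.16      ] wrist puck [ 0.49363068 -0.02838637  0.16      ]
lip tip [ 0.54793903 -0.01283053  0.208     ]
0.1575 [ 0.49443548 -0.02821079] [ 0.49809639 -0.02064037]
0.16 [ 0.49363068 -0.02838637] [ 0.49792447 -0.01835437]
0.165 [ 0.49202107 -0.02873754] [ 0.49758063 -0.01378238]
```

Emit:
jog_arm(
  targets=[
    [-0.01,0,-0.003,0],
    [-0.03,0,-0.003,0],
    [-0.055,0,-0.003,0],
    [-0.08,0.001,-0.003,0],
    [-0.097,0.001,-0.003,0],
  ],
)

```text
time: 5.6
tool_pos: [0.5953, -0.0043, 0.2575]
tool_rot: [0.001, -0.106, 0.994, 0.0]
contact_force: [0.3, 0.7, -3.6]
gripper_width: 0.178
```

Run:
```python
from h import *
for i in range(6): cams.grab_frame('top')
shift([.592,-.006,.216],102.3)
s=cams.grab_frame('side')
save('p3',s,(220,120,320,195),7)
```

```text
t 5.9 tcp [ 0.5925 -0.0048  0.2572] ty 102.12 z [-5.e-04 -0.e+00 -1.e+00] F [ 0.01 -0.16 -5.34] g 0.179
shift mm [ 0.7 -1.1 41.2] turn -0.2
```

View pics/p3.png

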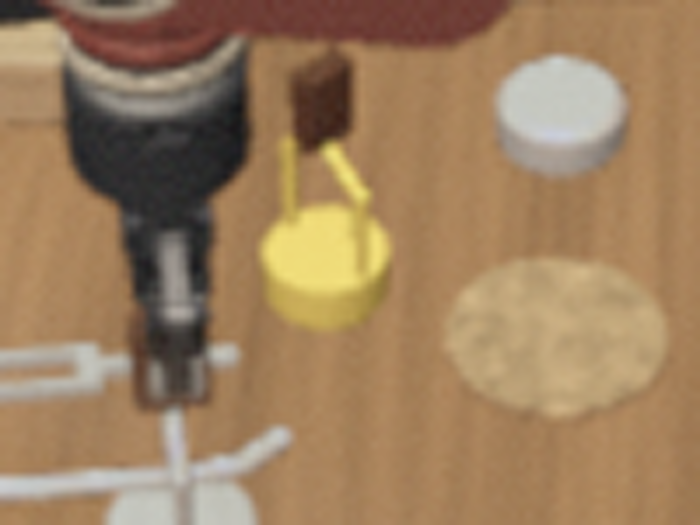

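Emit:
jog_arm(
  targets=[
    [0,0,0.01,0],
    [0,0,0.02,0],
    [0,0,0.028,0],
    [0,0,0.034,0],
    [0,0,0.038,0],
  ],
)

```text
time: 6.37
tool_pos: [0.5918, -0.0045, 0.2172]
tool_rot: [-0.001, -0.106, 0.994, 0.0]
contact_force: [-0.6, 0.9, -4.8]
gripper_width: 0.174
```

Emit:
jog_arm(
  targets=[
    [0,0,0.004,0],
    [0,0,0.008,0],
    [0,0,0.012,0],
    [0,0,0.016,0],
    [0,0,0.02,0],
  ],
)

```text
time: 6.78
tool_pos: [0.593, -0.0047, 0.1996]
tool_rot: [0.0, -0.106, 0.994, -0.0]
contact_force: [-1.6, -1.0, -2.7]
gripper_width: 0.18
```

Emit:
jog_arm(
  targets=[
    [0,0,0.003,0],
    [0,0,0.006,0],
    [0,0,0.008,0],
    [0,0,0.01,0],
    [0,0,0.01,0],
  ],
)

```text
time: 7.2
tool_pos: [0.5929, -0.0046, 0.1892]
tool_rot: [0.0, -0.106, 0.994, -0.0]
contact_force: [-0.9, -1.2, -2.3]
gripper_width: 0.177
```

Run:
```python
from h import *
F=[]
for i in range(8): cams.grab_frame('top');F.append(manip.state()['contact_force'].copy())
print(np.mean(F,0),np.std(F,0));shift(None)
```

```text
[-0.39467006 -1.20960241 -1.3980522 ] [0.61150511 0.49081223 0.41313642]
t 7.6 tcp [ 0.5929 -0.0046  0.1895] ty 102.15 z [ 5.e-04 -2.e-04 -1.e+00] F [-0.3  -1.9  -1.96] g 0.182
```

Emit:
jog_arm(
  targets=[
    [0,0,0.003,0],
    [0,0,0.006,0],
    [0,0,0.008,0],
    [0,0,0.01,0],
    [0,0,0.01,0],
  ],
)

```text
time: 8.02
tool_pos: [0.593, -0.0046, 0.179]
tool_rot: [0.0, -0.106, 0.994, -0.0]
contact_force: [1.0, -2.0, -0.0]
gripper_width: 0.174
```

Run:
```python
from h import *
F=[]
for i in range(10): cams.grab_frame('top');F.append(manip.state()['contact_force'].copy())
print(np.mean(F,0),np.std(F,0));shift(None)
s=cams.grab_frame('side');np.save('s4.npy',s);save('p4',s,(220,120,320,195),7)
```

```text
[ 0.96625111 -1.99600721  0.22929959] [0.45501816 0.64144541 0.54766946]
t 8.5167 tcp [ 0.593  -0.0046  0.1795] ty 102.15 z [ 6.e-04 -2.e-04 -1.e+00] F [ 1.37 -2.06 -0.55] g 0.179
```

View pics/p4.png

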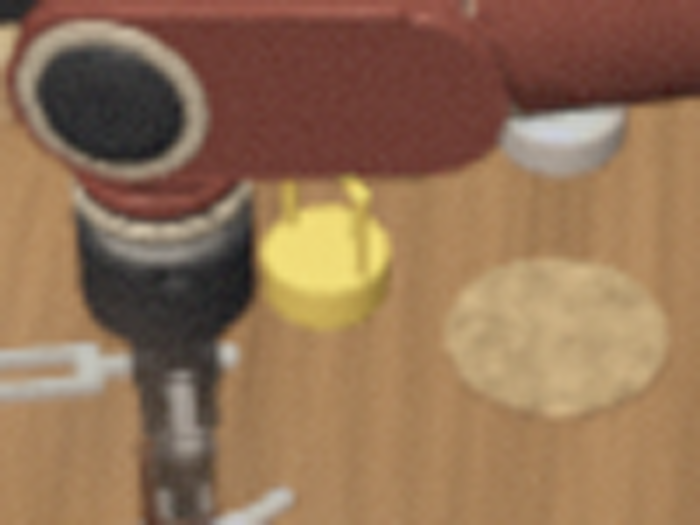

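Emit:
jog_arm(
  targets=[
    [0,-0.001,0,0],
    [0,-0.002,0,0],
    [0,-0.003,0,0],
    [0,-0.004,0,0],
    [0,-0.004,0,0],
  ],
)

```text
time: 8.98
tool_pos: [0.5932, -0.0076, 0.1789]
tool_rot: [-0.0, -0.106, 0.994, 0.001]
contact_force: [-0.8, 2.7, -0.5]
gripper_width: 0.178
```

Run:
```python
from h import *
F=[]
for i in range(8): cams.grab_frame('top');F.append(manip.state()['contact_force'].copy())
print(np.mean(F,0),np.std(F,0));shift(None)
```

```text
[-0.92636208  4.58058721 -0.06116246] [0.73448593 0.70463273 0.45672088]
t 9.3833 tcp [ 0.5933 -0.0077  0.1791] ty 102.17 z [-9.0e-04  1.5e-03 -1.0e+00] F [-0.89  4.82  0.51] g 0.18
```

Emit:
jog_arm(
  targets=[
    [0,0.001,0,0],
    [0,0.002,0,0],
    [0,0.0025,0,0],
    [0,0.0025,0,0],
    [0,0.0025,0,0],
  ],
)

```text
time: 9.8
tool_pos: [0.5932, -0.0071, 0.1795]
tool_rot: [0.0, -0.106, 0.994, -0.001]
contact_force: [-0.9, -2.8, -0.9]
gripper_width: 0.179
```

Run:
```python
from h import *
F=[]
for i in range(8): cams.grab_frame('top');F.append(manip.state()['contact_force'].copy())
print(np.mean(F,0),np.std(F,0));shift(None)
```

```text
[-0.57890259 -4.80639893  0.05003381] [0.38523683 0.72300442 0.39965784]
t 10.2 tcp [ 0.5932 -0.0069  0.1794] ty 102.13 z [ 2.0e-04 -1.9e-03 -1.0e+00] F [-1.18 -4.68 -0.01] g 0.182
```

Emit:
jog_arm(
  targets=[
    [0,-0.0005,0,0],
    [0,-0.0012,0,0],
    [0,-0.0012,0,0],
    [0,-0.0012,0,0],
    [0,-0.0012,0,0],
  ],
)

```text
time: 10.62
tool_pos: [0.5932, -0.0071, 0.1792]
tool_rot: [-0.0, -0.106, 0.994, 0.0]
contact_force: [-1.0, -4.7, -0.5]
gripper_width: 0.172
```

Run:
```python
from h import *
F=[]
for i in range(6): cams.grab_frame('top');F.append(manip.state()['contact_force'].copy())
print(np.mean(F,0),np.std(F,0));shift(None)
```

```text
[-1.60828426 -3.05018355 -0.17329266] [0.44364156 0.65169114 0.21260611]
t 10.9167 tcp [ 0.5933 -0.0072  0.1793] ty 102.15 z [-2.e-04  0.e+00 -1.e+00] F [-1.74 -2.53 -0.22] g 0.179
```

Emit:
jog_arm(
  targets=[
    [0,-0.0008,0,0],
    [0,-0.0008,0,0],
    [0,-0.0008,0,0],
  ],
)

```text
time: 11.17
tool_pos: [0.5933, -0.0073, 0.1791]
tool_rot: [-0.0, -0.106, 0.994, 0.001]
contact_force: [-1.7, 0.4, -0.0]
gripper_width: 0.182
```

Emit:
jog_arm(
  targets=[
    [0,0,0,0],
    [0,0,0,0],
    [0,0,0,0],
    [0,0,0,0],
    [0,0,0,0],
  ],
  fingers=0.9,
)

```text
time: 11.58
tool_pos: [0.5937, -0.0079, 0.1795]
tool_rot: [0.0, -0.106, 0.994, 0.0]
contact_force: [0.1, 0.7, 0.9]
gripper_width: 0.876
```

Emit:
jog_arm(
  targets=[
    [0,0,0,0],
    [0,0,-0.01,0],
    [0,0,-0.03,0],
    [0,0,-0.055,0],
    [0,0,-0.08,0],
  ],
)

```text
time: 12.0
tool_pos: [0.5932, -0.0079, 0.2604]
tool_rot: [-0.0, -0.106, 0.994, 0.0]
contact_force: [1.7, 0.1, 0.2]
gripper_width: 0.896
```

Run:
```python
from h import *
f=[]
for i in range(40):
    s=cams.grab_frame('side');f.append(s[140:210,215:270].astype(float))
    if i in(0,20): print(i,manip.state()['time'],)
print('motion vs last',[round(float(np.abs(a-f[-1]).mean()),2) for a in f[::4]])
shift([.593,-.007,.1795],102.3)
w=cams.grab_frame('wrist');np.save('w5.npy',w);np.savez('w5c.npz',**cams.get_calibration('wrist'))
k=lambda im,x,y,X,Y:cv2.resize(im[y:Y,x:X],(400,300),interpolation=cv2.INTER_CUBIC)
save('p5',np.hstack([k(s,210,135,290,195),k(w,0,0,560,420)]))
```

```text
0 12.05
20 13.05
motion vs last [2.1, 2.19, 2.26, 1.98, 1.73, 1.72, 1.67, 1.66, 1.67, 1.67]
t 14.0 tcp [ 0.5935 -0.008   0.2593] ty 102.15 z [ 0. -0. -1.] F [ 0.04  0.4  -1.5 ] g 0.899
shift mm [ 0.3  1.1 79.8] turn -0.2
```

View pics/p5.png

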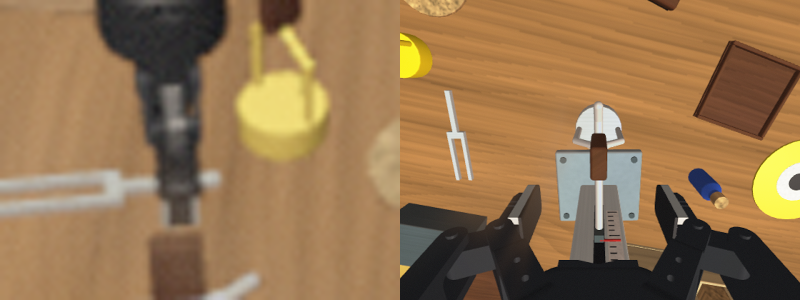

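Run:
```python
from h import *
f=[]
for i in range(28): f.append(cams.grab_frame('wrist')[140:215,265:305].astype(float))
print([round(float(np.abs(a-f[-1]).mean()),2) for a in f[::4]],manip.state()['time'])
w=np.mean(f,0).astype(np.uint8)
save('p6',np.hstack([w,cams.grab_frame('wrist')[140:215,305:345]]),None,7)
```

```text
[0.64, 0.68, 0.64, 0.68, 0.62, 0.64, 0.63] 15.45
```

View pics/p6.png

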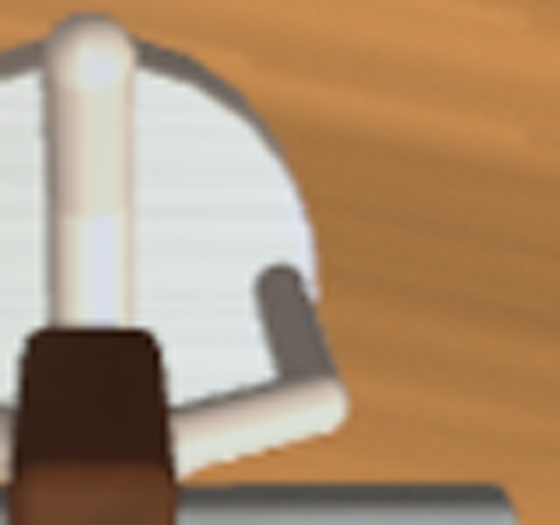

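Emit:
jog_arm(
  targets=[
    [0,0,0.02,0],
    [0,0,0.045,0],
    [0,0,0.065,0],
    [0,0,0.075,0],
    [0,0,0.079,0],
  ],
)

```text
time: 15.92
tool_pos: [0.5922, -0.0078, 0.1778]
tool_rot: [-0.002, -0.106, 0.994, 0.0]
contact_force: [-0.4, -0.4, 0.0]
gripper_width: 0.899
```

Emit:
jog_arm(
  targets=[
    [0,0,0,0],
    [0,0,0,0],
    [0,0,0,0],
    [0,0,0,0],
    [0,0,0,0],
  ],
  fingers=0,
)

```text
time: 16.33
tool_pos: [0.5942, -0.0079, 0.1817]
tool_rot: [0.001, -0.106, 0.994, -0.0]
contact_force: [-1.9, 5.9, -2.2]
gripper_width: 0.188
```

Emit:
jog_arm(
  targets=[
    [0,0,0,0],
    [0,0,0,0],
    [0,0,0,0],
    [0,0,0,0],
    [0,0,0,0],
  ],
)

```text
time: 16.75
tool_pos: [0.5939, -0.0078, 0.1806]
tool_rot: [0.001, -0.106, 0.994, 0.0]
contact_force: [2.4, 1.9, -0.0]
gripper_width: 0.175
```

Emit:
jog_arm(
  targets=[
    [0,0,-0.005,0],
    [0,0,-0.012,0],
    [0,0,-0.02,0],
    [0,0,-0.028,0],
    [0,0,-0.036,0],
  ],
)

```text
time: 17.17
tool_pos: [0.5929, -0.008, 0.2165]
tool_rot: [-0.001, -0.106, 0.994, 0.0]
contact_force: [-0.5, 1.0, -4.6]
gripper_width: 0.172
```

Emit:
jog_arm(
  targets=[
    [0,0,-0.01,0],
    [0,0,-0.02,0],
    [0,0,-0.03,0],
    [0,0,-0.037,0],
    [0,0,-0.042,0],
  ],
)

```text
time: 17.58
tool_pos: [0.5938, -0.0082, 0.2598]
tool_rot: [0.001, -0.106, 0.994, -0.0]
contact_force: [-0.0, -0.6, -4.0]
gripper_width: 0.179
```

Run:
```python
from h import *
for i in range(5): s=cams.grab_frame('side')
shift([.495,-.026,.257],102.3)
save('p7',s,(210,115,290,175),8)
```

```text
t 17.8333 tcp [ 0.5931 -0.008   0.2575] ty 102.15 z [-1.4e-03  1.0e-04 -1.0e+00] F [-0.02 -0.6  -3.74] g 0.176
shift mm [99.7  3.   0.7] turn -0.2
```

View pics/p7.png

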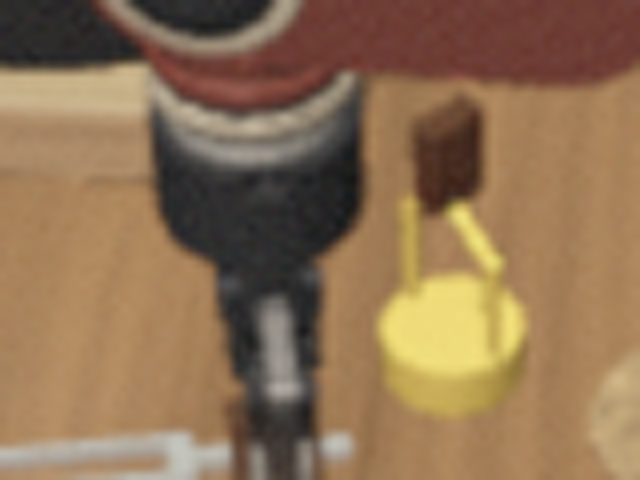

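Emit:
jog_arm(
  targets=[
    [0.015,0,0,0],
    [0.04,0,0,0],
    [0.07,0,0,0],
    [0.1,0,0,0],
    [0.12,0,0,0],
  ],
)

```text
time: 18.25
tool_pos: [0.4737, -0.0334, 0.257]
tool_rot: [-0.001, -0.106, 0.994, 0.0]
contact_force: [-0.7, -0.2, -4.8]
gripper_width: 0.176
```

Emit:
jog_arm(
  targets=[
    [-0.005,0.017,0,0],
    [-0.013,0.042,0,0],
    [-0.022,0.07,0,0],
    [-0.03,0.098,0,0],
    [-0.038,0.125,0,0],
  ],
)

```text
time: 18.67
tool_pos: [0.4865, 0.0982, 0.2577]
tool_rot: [-0.0, -0.106, 0.994, 0.0]
contact_force: [1.0, -0.9, -4.2]
gripper_width: 0.176
```

Emit:
jog_arm(
  targets=[
    [-0.01,0.03,0,0],
    [-0.02,0.06,0,0],
    [-0.03,0.09,0,0],
    [-0.036,0.115,0,0],
    [-0.038,0.126,0,0],
  ],
)

```text
time: 19.08
tool_pos: [0.497, 0.2311, 0.2574]
tool_rot: [-0.001, -0.107, 0.994, 0.001]
contact_force: [-1.8, 0.5, -5.9]
gripper_width: 0.179
```

Run:
```python
from h import *
for i in range(5): s=cams.grab_frame('side')
shift([.498,.228,.257],102.3)
c=cams.get_calibration('wrist');w=cams.grab_frame('wrist');np.savez('w8c.npz',**c)
k=lambda im,W,H:cv2.resize(im,(W,H),interpolation=cv2.INTER_CUBIC)
save('p8',np.hstack([k(s[120:330,190:400],390,390),k(w,520,390)])[:, :800] if 0 else np.hstack([k(s[130:330,190:390],300,300),k(w,500,375)[:300]]))
```

```text
t 19.3333 tcp [0.4975 0.2272 0.2578] ty 102.11 z [-7.0e-04 -1.1e-03 -1.0e+00] F [ 0.11 -0.5  -5.1 ] g 0.173
shift mm [-0.6  0.7  0.8] turn -0.2
```

View pics/p8.png

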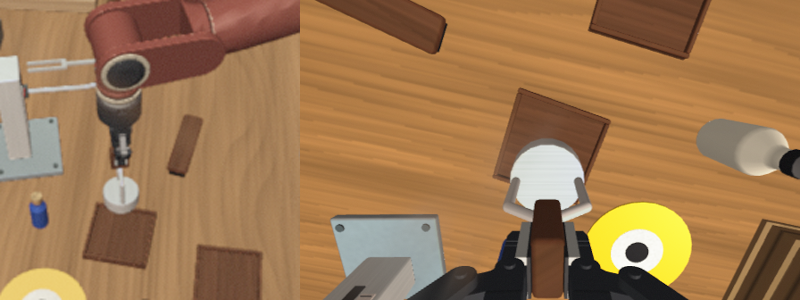

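Run:
```python
from h import *
w=np.load('w8c.npz');f=lambda u,v,z:at(w,(u-300)*1.12,v*1.12,z)
a,b,c=f(522,89,.018),f(609,122,.018),f(495,178,.018)
print(a,b,c,(b+c)/2,np.linalg.norm(a-b),np.linalg.norm(a-c));print('puck',f(546,174,.165))
```

```text
[0.42811821 0.17784427 0.018     ] [0.44500791 0.29935809 0.018     ] [0.5551244  0.16225469 0.018     ] [0.50006615 0.23080639 0.018     ] 0.12268198036733859 0.12795940162010797
puck [0.48918978 0.22321727 0.165     ]
```

Emit:
jog_arm(
  targets=[
    [-0.005,0.002,0.02,0],
    [-0.005,0.002,0.05,0],
    [-0.005,0.002,0.08,0],
    [-0.005,0.002,0.1,0],
    [-0.005,0.002,0.112,0],
  ],
)

```text
time: 19.8
tool_pos: [0.5004, 0.2293, 0.1427]
tool_rot: [-0.003, -0.105, 0.994, -0.001]
contact_force: [-1.0, -0.5, -4.9]
gripper_width: 0.176
```

Emit:
jog_arm(
  targets=[
    [0,0,0.003,0],
    [0,0,0.006,0],
    [0,0,0.008,0],
    [0,0,0.01,0],
    [0,0,0.01,0],
  ],
)

```text
time: 20.22
tool_pos: [0.5029, 0.2313, 0.1376]
tool_rot: [0.001, -0.106, 0.994, 0.0]
contact_force: [0.0, -1.1, -4.5]
gripper_width: 0.179
```

Run:
```python
from h import *
F=[]
for i in range(6): cams.grab_frame('top');F.append(manip.state()['contact_force'].copy())
print(np.mean(F,0));shift(None)
```

```text
[-0.00922734 -0.06120834 -4.87010146]
t 20.5167 tcp [0.5023 0.2313 0.1367] ty 102.16 z [ 7.e-04  2.e-04 -1.e+00] F [-0.02  0.13 -4.6 ] g 0.172
```

Emit:
jog_arm(
  targets=[
    [0,0,0.001,0],
    [0,0,0.002,0],
    [0,0,0.003,0],
    [0,0,0.004,0],
    [0,0,0.005,0],
  ],
)

```text
time: 20.93
tool_pos: [0.5029, 0.2314, 0.1342]
tool_rot: [0.001, -0.106, 0.994, 0.0]
contact_force: [-5.2, -1.6, 12.9]
gripper_width: 0.172
```

Emit:
jog_arm(
  targets=[
    [0,0,0.001,0],
    [0,0,0.002,0],
    [0,0,0.002,0],
    [0,0,0.002,0],
  ],
)

```text
time: 21.27
tool_pos: [0.5032, 0.2315, 0.1342]
tool_rot: [0.001, -0.106, 0.994, -0.0]
contact_force: [-7.2, -2.3, 16.1]
gripper_width: 0.178
```

Run:
```python
from h import *
F=[]
for i in range(5): cams.grab_frame('top');F.append(manip.state()['contact_force'].copy())
print(np.mean(F,0));shift(None)
```

```text
[-7.93000991 -2.92723994 16.48270664]
t 21.5167 tcp [0.5032 0.2315 0.1342] ty 102.16 z [ 1.8e-03  2.0e-04 -1.0e+00] F [-7.77 -2.96 16.94] g 0.176
```

Emit:
jog_arm(
  targets=[
    [0,0,-0.001,0],
    [0,0,-0.002,0],
    [0,0,-0.003,0],
    [0,0,-0.0035,0],
    [0,0,-0.0035,0],
  ],
)

```text
time: 21.93
tool_pos: [0.5026, 0.2313, 0.1341]
tool_rot: [0.001, -0.106, 0.994, 0.0]
contact_force: [-3.9, -1.7, 7.0]
gripper_width: 0.177
```

Run:
```python
from h import *
F=[]
for i in range(5): s=cams.grab_frame('side');F.append(manip.state()['contact_force'].copy())
print(np.mean(F,0));shift(None)
c=cams.get_calibration('wrist');w=cams.grab_frame('wrist');np.savez('w9c.npz',**c)
k=lambda im,W,H:cv2.resize(im,(W,H),interpolation=cv2.INTER_CUBIC)
save('p9',np.hstack([k(s[200:300,230:330],400,400),k(w[100:300,180:380],400,400)]))
```

```text
[-3.94464994 -1.40759824  7.16776114]
t 22.1833 tcp [0.5026 0.2313 0.1341] ty 102.15 z [ 1.e-03  2.e-04 -1.e+00] F [-4.29 -1.48  7.47] g 0.179
```

```bash
cat >> h.py <<'E'
def puck(name,p,r=28):
    c=cams.get_calibration(name);im=cams.grab_frame(name);u,v=px(c,p).astype(int)
    hsv=cv2.cvtColor(im,cv2.COLOR_RGB2HSV);m=((hsv[...,1]<50)&(hsv[...,2]>150)).astype(np.uint8)
    k=np.zeros_like(m);k[max(0,v-r):v+r,max(0,u-r):u+r]=1;m*=k
    n,l,st,ce=cv2.connectedComponentsWithStats(m)
    for i in range(1,n):
        if st[i,4]>40: print(name,'exp',(u,v),'bbox',st[i].tolist(),'c',ce[i].round(1),'bbox-centre world',at(c,st[i,0]+(st[i,2]-1)/2,st[i,1]+(st[i,3]-1)/2,p[2]).round(4))
E
python3 - <<'E'
from h import *
p=[.498,.23,.036]
puck('side',p);puck('top',p);puck('wrist',p,45)
E
```

```text
side exp (np.int64(270), np.int64(280)) bbox [258, 269, 22, 27, 416] c [268.4 282.7] bbox-centre world [0.5039 0.2357 0.036 ]
top exp (np.int64(204), np.int64(217)) bbox [194, 218, 9, 8, 53] c [197.9 221.6] bbox-centre world [0.4883 0.248  0.036 ]
wrist exp (np.int64(277), np.int64(197)) bbox [235, 161, 84, 74, 4400] c [276.2 196. ] bbox-centre world [0.4981 0.229  0.036 ]
wrist exp (np.int64(277), np.int64(197)) bbox [293, 228, 29, 14, 241] c [309.3 236.1] bbox-centre world [0.5244 0.2607 0.036 ]
wrist exp (np.int64(277), np.int64(197)) bbox [232, 230, 28, 12, 180] c [242.9 236.9] bbox-centre world [0.5361 0.2107 0.036 ]
```

Emit:
jog_arm(
  targets=[
    [0,0,-0.001,0],
    [0,0,-0.002,0],
    [0,0,-0.0025,0],
    [0,0,-0.0025,0],
    [0,0,-0.0025,0],
  ],
)

```text
time: 22.8
tool_pos: [0.5017, 0.231, 0.1342]
tool_rot: [-0.001, -0.106, 0.994, -0.0]
contact_force: [0.0, 0.1, -4.5]
gripper_width: 0.176
```

Emit:
jog_arm(
  targets=[
    [0,0,0,0],
    [0,0,0,0],
    [0,0,0,0],
    [0,0,0,0],
    [0,0,0,0],
  ],
  fingers=0.5,
)

```text
time: 23.22
tool_pos: [0.5025, 0.2313, 0.1359]
tool_rot: [0.001, -0.106, 0.994, 0.0]
contact_force: [0.8, 0.3, 0.4]
gripper_width: 0.501
```

Emit:
jog_arm(
  targets=[
    [0,0,0,0],
    [0,0,0,0],
    [0,0,-0.02,0],
    [0,0,-0.05,0],
    [0,0,-0.08,0],
  ],
  fingers=0.8,
)

```text
time: 23.63
tool_pos: [0.5012, 0.2309, 0.2149]
tool_rot: [-0.002, -0.106, 0.994, -0.0]
contact_force: [1.0, -0.5, -0.1]
gripper_width: 0.8
```

Emit:
jog_arm(
  targets=[
    [0,0,-0.03,0],
    [0,0,-0.06,0],
    [0,0,-0.08,0],
    [0,0,-0.1,0],
    [0,0,-0.1,0],
  ],
)

```text
time: 24.05
tool_pos: [0.5039, 0.2317, 0.3211]
tool_rot: [0.004, -0.106, 0.994, 0.001]
contact_force: [1.6, -0.0, 0.5]
gripper_width: 0.799
```

Run:
```python
from h import *
p=[.498,.23,.036]
for i in range(5): cams.grab_frame('top')
shift(None)
puck('side',p);puck('wrist',p,45)
# tab verticality: dark tab top in wrist & side ; hook tip height: bright lip in side image vs start
c=cams.get_calibration('wrist');w=cams.grab_frame('wrist')
print('tab top exp',px(c,[.498,.23,.164]),'eye',px(c,[.498,.23,.1085]))
a=np.load('side.npy').astype(float);s=cams.grab_frame('side').astype(float)
cs=cams.get_calibration('side');u,v=px(cs,[.57,-.012,.195]).astype(int)
print('hook region diff vs start',np.abs(a-s)[v-15:v+15,u-20:u+20].mean(),'noise ref',np.abs(a-s)[330:350,200:230].mean(), manip.state()['time'])
```

```text
t 24.3 tcp [0.5014 0.2309 0.313 ] ty 102.15 z [-0.0033 -0.0011 -1.    ] F [ 0.7  -0.07 -1.04] g 0.796
side exp (np.int64(270), np.int64(280)) bbox [258, 269, 23, 27, 424] c [268.8 282.8] bbox-centre world [0.5024 0.2355 0.036 ]
wrist exp (np.int64(277), np.int64(158)) bbox [252, 135, 52, 48, 1310] c [278.7 154. ] bbox-centre world [0.4981 0.2301 0.036 ]
wrist exp (np.int64(277), np.int64(158)) bbox [251, 168, 18, 14, 128] c [261.1 173.9] bbox-centre world [0.5247 0.2108 0.036 ]
tab top exp [277.71619954 183.01824559] eye [277.56900457 170.2135734 ]
hook region diff vs start 25.183333333333334 noise ref 4.801666666666667 24.5
```

Run:
```python
from h import *
a=np.load('top.npy');t=cams.grab_frame('top')
c=cams.get_calibration('top');u,v=px(c,[.575,-.012,.195]).astype(int)
d=np.abs(a.astype(float)-t).mean(2)
print('hook px',u,v,'diff',d[v-14:v+20,u-12:u+14].mean(),'noise',d[100:120,400:420].mean())
# per bystander diff
for n,p in dict(brush=[.37,.01],single=[.635,.404],bottle=[.45,.44],puck=[.44,-.43],yellow=[.557,-.33],vial=[.67,.2],fork=[.68,-.22],tab=[.5,.23]).items():
    x,y=px(c,p+[.03]).astype(int);print(n,(x,y),d[y-15:y+15,x-15:x+15].mean().round(1))
cw=cams.get_calibration('wrist');w=cams.grab_frame('wrist')
x,y=px(cw,[.498,.23,.150]).astype(int)
m=(w.max(2)<115)[y-45:y+45,x-22:x+23]
for r in range(0,90,5): print(y-45+r,''.join('#' if q else '.' for q in m[r]))
s=cams.grab_frame('side');cs=cams.get_calibration('side')
print('tab in side: top/bottom exp',px(cs,[.498,.23,.164]),px(cs,[.498,.23,.114]))
```

```text
hook px 291 176 diff 6.592760180995475 noise 6.31
brush (np.int64(284), np.int64(262)) 5.5
single (np.int64(143), np.int64(171)) 90.4
bottle (np.int64(129), np.int64(237)) 13.9
puck (np.int64(442), np.int64(233)) 6.9
yellow (np.int64(403), np.int64(192)) 6.4
vial (np.int64(215), np.int64(158)) 5.1
fork (np.int64(362), np.int64(151)) 6.7
tab (np.int64(204), np.int64(217)) 39.9
133 #############################################
138 #######...............................#######
143 ##.........................................##
148 .............................................
153 .............................................
158 ###......................................####
163 #..............##############.............###
168 .............#################...............
173 ..............################.............##
178 ..............################........#....##
183 #############################################
188 ###############################........######
193 .############################################
198 .............################################
203 ................................#############
208 ............................................#
213 .............................................
218 .............................................
tab in side: top/bottom exp [270.10435061 256.03212385] [270.30204425 265.98711253]
```

Run:
```python
from h import *
a=np.load('side.npy');s=cams.grab_frame('side');d=np.abs(a.astype(float)-s).mean(2)
for n,(x,y) in dict(single=(217,337),bottle=(286,350),vial=(215,271)).items(): print(n,d[y-22:y+22,x-22:x+22].mean().round(1))
print('noise',d[380:400,430:450].mean())
print(manip.state()['contact_force'],manip.job_done())
```

```text
single 4.8
bottle 4.5
vial 4.3
noise 4.543333333333333
the job is handed in; nothing more can be done
[ 0.14455189 -0.17036325  0.29181535] None
```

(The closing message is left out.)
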